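# Let the organiser's lid down

## Robot

A 6-joint arm with a two-finger parallel gripper is mounted at the origin on a cart in front of the work surface, level with it; the furniture and walls round the work are solid. World frame = base frame: x ahead of the robot, y to its left, z up, the work surface at z = 0. Lengths are in m, angles in rad, forces in N, time in s.
With the tool pointing down it reaches from about 0.425 to 0.925 m from the base axis. Payload 12.5 kg.
Tool frame: the origin (TCP) lies between the finger pads; the fingertips stand 19 mm ahead of it and the grasp point (between the pads) is the TCP; z points along the fingers, y is the line along which they close (so a half turn about z gives the same grasp; the last joint's range is limited). The gripper opens to 85 mm and grips with 20 to 120 N. Pads are 22 mm wide; open, the fingers measure 114 mm over their backs; the gripper's body (76 mm by 85 mm) begins 54 mm behind the grasp point. The pads swing forward as they close: fully open they stand 13 mm farther back than shut.
Start: joints at [1.18, 0.491, 1.559, -0, 1.092, -0.106], TCP at [0.176, 0.6, 0.25] pointing down, gripper open.
Joint ranges: [-3.1, 3.1], [-0.84, 2.19], [0.05, 2.79], [-1.13, 4.28], [0.06, 2.93], [-2.69, 2.69]. Speed limits (rad/s): [2.22, 2.22, 2.79, 3.14, 3.14, 3.14].

## Interface

Orientations are given as a 3x3 rotation matrix whose columns are the frame's x, y, z axes.
In Python, from bench import env gives the robot as it stands. The module is installed in compiled form; this text tells all that it offers.
- The arm moves only by the tool servo_tool, never from a script. Its arguments are lists of equal length, an entry for each row: "rot": the turn, a rotation vector about the tool's x, y, z in degrees, a list of three; "dp": the shift along the tool's x, y, z in mm, a list of three; "claw": the finger opening in mm, from 0 to 85.4. A call has 1 to 20 rows; each row is the pose to reach, as a shift and turn from the pose commanded when the call began, along the tool's axes at that moment; what a row does not reach only later rows make up. A row lasts 1/10 s, in which the tool goes at most 50 mm and 8.59 degrees, less where a joint would pass 70% of its speed; a pose out of reach is approached as far as the arm can. A call with a gripper value outside its range is refused whole. The fingers move at their own pace and stop on an object; the grip force is fixed at half the most. Time passes only in rows, so rows that repeat a pose let the fingers close. It gives the time, the measured TCP pose, the force, the opening and the grip force at its end, in the units of the state.
- env.observe(): the state, without advancing time (a new reading comes with each control period).
- env.read_camera(name): name is "scene" or "top" or "wrist"; returns a dict with "color" (400x640x3 uint8, red, green, blue), "fx", "fy", "cx", "cy" (pixels), "rvec" (rotation vector, rad) and "tvec" (3), from world to camera coordinates, as OpenCV has them. Camera axes: x right, y down, z forward; pixel columns grow to the right and rows downward; lengths in m; the calibration is good to about 2 mm. The wrist camera is an equidistant fisheye: a pixel r from the principal point sees the ray r / f radians off the axis. A picture is of the moment at which its call begins. There is no depth.
- env.close_job(): hands the job in; it is judged then, once.
The state is a dict: "clock": time; "qpos": joint angles; "qd": joint speeds; "effort": joint torques, N m; "position": TCP position; "tool_rot": TCP orientation; "wrist_force": force on the tool from outside, world axes, zero at the start; "ft_torque": the same for the moment, N m; "width": finger opening in m; "finger_force": force on a finger pad.
Only numpy, scipy, OpenCV 4.12 (cv2) and the standard library are available. Lean on these libraries where they do the work, as an engineer would, in place of code of your own. Each camera call takes 0.05 s, during which the arm holds its last target. There are 200 camera calls.

## Task

Close the clear lid of the orange small-parts organiser without letting it slam. With the open fingers either side of its free edge, tip the standing lid forward from behind, catch it on the front finger as it falls, and carry its weight on that finger all the way down until it is fully shut. Do not pinch the lid, do not lift, shove or tip the organiser or jolt out the parts in it, and leave the things around it alone.

Things in the scene. Friction and masses are not known exactly. Their poses are not given: they have to be found in the camera images.
- organiser: Orange open-topped parts organiser, 135 mm (its x) by 200 mm (its y), 50 mm high, about 1.2 kg, loose on the table. Origin: centre of its underside, z up. Its front is the -x side (outside of the front wall at x = -68 mm); the hinge is along the back, +x. Three compartments across y, the +y one split into front and back.
- organiser_lid (a joint): Angle of the clear lid, rad: 0 shut, flat on the box; 1.57 upright; 1.92 leaning back on its stop. A flat sheet 2 mm thick, 200 mm wide, about 85 g, on an almost free hinge: it stays put only within about 0.2 rad of upright; further forward it falls shut, further back it leans to its stop.
- hinge (a point): Middle of the hinge line, 69 mm behind the organiser's centre (+x) and 52 mm above the table. The hinge line runs along the organiser's y. Axes as the organiser's.
- lid_tab (a point): Middle of the tip (outer edge) of the lid's finger tab: a strip 50 mm wide (along y), 3 mm thick, at the middle of the free edge, standing 16 mm square off the lid's inner side. Lid upright: the tab points to the front, its upper face 141 mm above the hinge. Lid shut: it hangs 1.3 mm outside the front wall, tip 37 mm above the table, so a finger tip can stay under it until the lid is shut.
- spool: White thread spool, 34 mm across, 45 mm high, standing in the back +y compartment. Origin: centre of its underside.
- e_tape: Roll of black tape, 57 mm across, 19 mm high, lying in the middle compartment. Origin: centre of its underside.
- chalk: Pale blue flat chalk, 34 x 52 x 8 mm, lying in the front +y compartment. Origin: centre of its underside.
- peg: Wooden peg half, 15 x 72 x 12 mm, lying in the -y compartment. Origin: centre of its underside.
- screwdriver: Red-handled screwdriver, 199 mm long (its y), 26 mm thick, lying on the table. Origin: under its middle. Not to be touched.
- tape_measure: Red and black tape measure, 80 x 104 x 59 mm, on the table. Origin: centre of its underside. Not to be touched.
- marker: Grey marker pen with a red cap, 123 mm long (its y), 16 mm thick, lying on the table. Origin: under its middle. Not to be touched.
Mind the look-alikes: they are no part of the job. There is more than one size of the organiser; the one meant has the size given above.

How it is judged:
By the outcome, as a careful person would: the job done as asked, in the order asked, and still so for the second after the job is handed in, with the robot touching nothing.
It also fails if it takes over 42 s, if anything falls off the work surface, if the arm or the gripper's body presses on something with over 40 N, if the wrist force passes 120 N, or if a joint passes its speed limit or range.

## Working session

There is one attempt and no reset: what is moved stays moved. The work goes in short steps, Python scripts to look and compute and a tool call to move; the robot and the scene stay as the last step left them, time stands still between calls to the robot, and variables do not carry over. Pictures are saved under pics/ and viewed, at most 10 in all, crops included, and the job is handed in when it is done.

Besides the shell and the picture viewer there is one more tool, called as a command line: name --argument value ..., lists and objects as JSON in quotes. servo_tool: Moves the arm, as the interface text tells. Its arguments: {"type":"object","properties":{"rot":{"type":"array"},"dp":{"type":"array"},"claw":{"type":"array"}},"required":["rot","dp","claw"]}

```bash
mkdir -p pics; cat > h.py <<'E'
import numpy as np, cv2
from bench import env
def grab(n,f):
    c=env.read_camera(n); cv2.imwrite('pics/'+f+'.png',c['color'][:,:,::-1]); np.save('pics/'+f+'.npy',c,allow_pickle=True); return c
def load(f): return np.load('pics/'+f+'.npy',allow_pickle=True).item()
def ray(c,u,v):
    R=cv2.Rodrigues(np.array(c['rvec'],float))[0]; t=np.array(c['tvec'],float).ravel()
    d=R.T@np.array([(u-c['cx'])/c['fx'],(v-c['cy'])/c['fy'],1]); return -R.T@t,d
def onz(c,u,v,z):
    o,d=ray(c,u,v); return o+d*(z-o[2])/d[2]
def tri(c1,p1,c2,p2):
    o1,d1=ray(c1,*p1);o2,d2=ray(c2,*p2)
    A=np.c_[d1,-d2]; s=np.linalg.lstsq(A,o2-o1,rcond=None)[0]
    a=o1+d1*s[0];b=o2+d2*s[1]; return (a+b)/2,np.linalg.norm(a-b)
def proj(c,P):
    return cv2.projectPoints(np.array(P,float).reshape(-1,3),np.array(c['rvec'],float),np.array(c['tvec'],float),np.array([[c['fx'],0,c['cx']],[0,c['fy'],c['cy']],[0,0,1.]]),None)[0].reshape(-1,2)
E
python3 -c "
from h import *
for n in('scene','top'):
    c=grab(n,n+'0'); print(n,c['fx'],c['cx'],ray(c,320,200))
o=env.observe();print(o['clock'],o['position'],o['tool_rot'],o['width'])"
```

```text
scene 396.1636717948739 320.82409505554546 (array([ 0.6092347 , -0.48730756,  0.76948347]), array([-0.06567502,  0.531712  , -0.84464438]))
top 380.39753158932336 320.79214146244465 (array([ 0.39335258, -0.05768976,  1.07398247]), array([ 0.15048726,  0.01955369, -0.98842572]))
0.1 [0.17549495 0.59966991 0.24978425] [[-9.59734410e-01  2.80908771e-01 -3.52941820e-04]
 [ 2.80908981e-01  9.59733979e-01 -9.12917136e-04]
 [ 8.22838270e-05 -9.75302516e-04 -9.99999521e-01]] 0.08563492458595505
```

View pics/scene0.png

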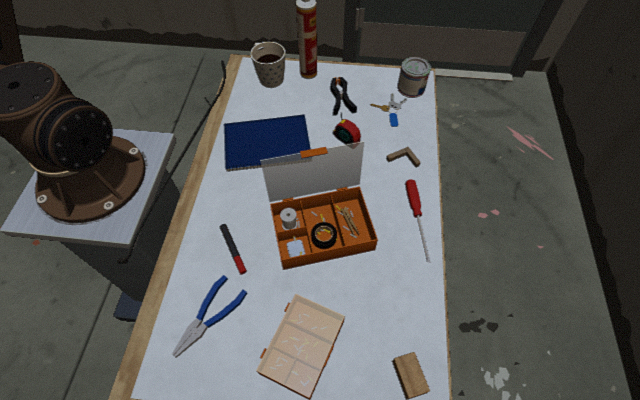

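View pics/top0.png

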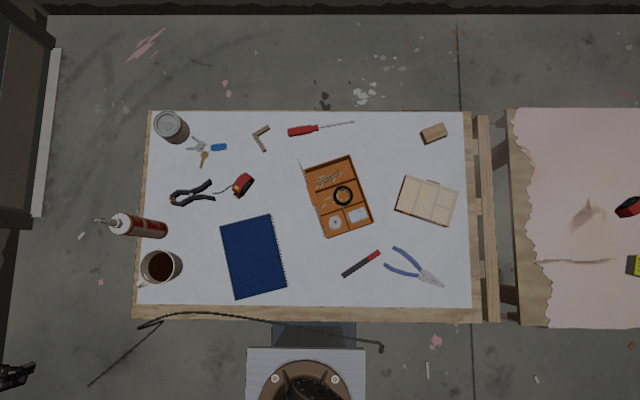

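The organiser with three compartments is at about top (338,197) and scene (323,228). Its lid stands on the left in the top view, and the tab is at scene (314,153). I'll enlarge both views for the corners.

```bash
python3 -c "
from h import *
a=load('scene0')['color'][135:275,250:390];b=load('top0')['color'][140:245,285:385]
A=cv2.resize(a,None,fx=3.5,fy=3.5,interpolation=2)[:,:,::-1];B=cv2.resize(b,None,fx=3,fy=3,interpolation=2)[:,:,::-1]
o=np.zeros((490,790,3),np.uint8);o[:490,:490]=A;o[:315,490:790]=B;cv2.imwrite('pics/crop.png',o)
for n in('scene0','top0'):
  c=load(n); h=cv2.cvtColor(c['color'],cv2.COLOR_RGB2HSV); m=cv2.inRange(h,(5,150,60),(18,255,255))
  for k in sorted(cv2.findContours(m,0,2)[0],key=cv2.contourArea)[::-1][:4]:
    print(n,cv2.contourArea(k),cv2.approxPolyDP(k,2.5,True).reshape(-1,2).tolist(),cv2.minAreaRect(k))
"
```

```text
scene0 5502.0 [[359, 187], [344, 187], [335, 192], [294, 200], [287, 198], [271, 204], [283, 265], [375, 245], [370, 219], [376, 237], [370, 238], [358, 199], [333, 201], [338, 197], [355, 196], [359, 189], [368, 215]] ((323.5127258300781, 224.31077575683594), (66.44551086425781, 97.564453125), 78.19756317138672)
scene0 142.0 [[327, 152], [325, 147], [300, 152], [302, 157]] ((313.5050354003906, 152.02853393554688), (6.603841781616211, 26.589155197143555), 79.99201965332031)
scene0 30.0 [[315, 7], [304, 11], [300, 9], [310, 13]] ((307.8699951171875, 10.59000015258789), (5.374011993408203, 15.132086753845215), 81.8698959350586)
scene0 22.5 [[315, 15], [309, 20], [310, 26], [315, 24], [310, 24]] ((312.0, 20.5), (11.0, 6.0), 90.0)
top0 2906.5 [[349, 155], [349, 160], [306, 173], [306, 169], [313, 167], [304, 170], [311, 199], [320, 213], [327, 237], [373, 221], [371, 215], [351, 224], [345, 217], [349, 210], [364, 206], [368, 214], [369, 211], [352, 171]] ((337.0891418457031, 196.333984375), (72.73162078857422, 50.82450866699219), 69.86369323730469)
top0 10.0 [[134, 218], [139, 221]] ((136.5, 219.5), (3.0, 5.0), 90.0)
top0 6.5 [[174, 200], [174, 197], [170, 198]] ((172.0, 198.5), (3.0, 4.0), 90.0)
top0 5.5 [[128, 215], [131, 227], [132, 216]] ((131.26470947265625, 220.558837890625), (12.369317054748535, 3.6380343437194824), 75.96376037597656)
```

View pics/crop.png

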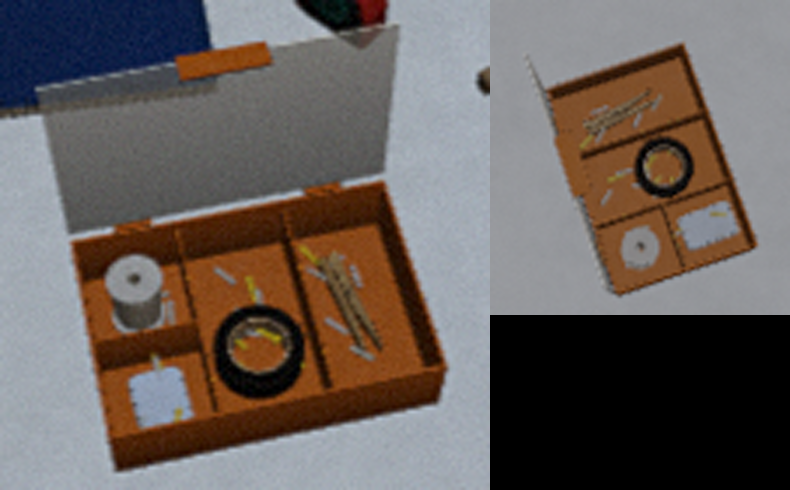

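The crop shows the box rim corners, the lid's top corners at scene (261,160) and (363,142), and the orange tab at scene (300–327,147–157). Next I'll triangulate them.

```bash
cat > m.py <<'E'
from h import *
s=load('scene0');t=load('top0')
S=dict(bl=(270.6,204.1),br=(359.7,187.6),fr=(377.1,240.7),fl=(282.3,259.9))
T=dict(br=(305,170.7),fr=(349.3,155),fl=(373.3,222.3),bl=(327.7,237.7))
P={}
for k in S:
    P[k],e=tri(s,S[k],t,T[k]); print(k,P[k].round(4),round(e,4),onz(s,*S[k],.05)[:2].round(4),onz(t,*T[k],.05)[:2].round(4))
print('lid br',tri(s,(363.4,142.4),t,(297.7,158.3)))
Q={k:(onz(s,*S[k],.05)+onz(t,*T[k],.05))/2 for k in S}
ctr=sum(Q.values())/4; ex=(Q['br']+Q['bl']-Q['fr']-Q['fl']);ey=(Q['bl']+Q['fl']-Q['br']-Q['fr']) 
print('ctr',ctr,'len',np.linalg.norm(ex)/2,np.linalg.norm(ey)/2,'yaw ex',np.degrees(np.arctan2(ex[1],ex[0])),'yaw ey',np.degrees(np.arctan2(ey[1],ey[0])))
# lid plane angle: edges in scene, ray vs vertical plane at organiser coordinate y=+-0.1
a=np.arctan2(ex[1],ex[0]); 
ey2=np.arctan2(ey[1],ey[0])-np.pi/2
yaw=a
X=np.array([np.cos(yaw),np.sin(yaw),0]);Y=np.array([-X[1],X[0],0])
def atY(c,p,y):
    o,d=ray(c,*p); k=(y-(o-ctr)@Y)/(d@Y); q=o+d*k; return (q-ctr)@X,q[2]
def onlid(c,p,ang):
    h=ctr+X*.069; h[2]=.052; n=X*np.sin(ang)+np.array([0,0,np.cos(ang)]); o,d=ray(c,*p); q=o+d*((h-o)@n/(d@n)); u=-X*np.cos(ang)+np.array([0,0,np.sin(ang)]); return (q-h)@u,(q-h)@Y
for g in(1.45,1.57,1.7,1.8,1.92):
    print(g,[np.round(onlid(s,p,g),4) for p in((260.9,160.1),(363.4,142.4))],[np.round(onlid(t,p,g),4) for p in((297.7,158.3),)])
E
python3 m.py
```

```text
bl [ 0.4485 -0.0585  0.0522] 0.0033 [ 0.4495 -0.0564] [ 0.4472 -0.0592]
br [0.6334 0.0056 0.0504] 0.0057 [0.6361 0.0072] [0.6307 0.0048]
fr [ 0.6782 -0.1171  0.0466] 0.0026 [ 0.6791 -0.1184] [ 0.676  -0.1173]
fl [ 0.4924 -0.1809  0.0463] 0.0054 [ 0.4955 -0.1813] [ 0.4896 -0.1816]
lid br (array([0.62998104, 0.01468453, 0.18993342]), np.float64(0.0029176187159853997))
ctr [ 0.56296131 -0.08776527  0.05      ] len 0.131419048127424 0.19568727746287753 yaw ex 109.65299032553204 yaw ey -161.00161442017696
1.45 [array([0.1752, 0.0966]), array([ 0.1713, -0.0886])] [array([-0.0245, -0.1411])]
1.57 [array([0.1479, 0.0969]), array([ 0.1445, -0.0969])] [array([-0.2397, -0.201 ])]
1.7 [array([0.1284, 0.0971]), array([ 0.1253, -0.1036])] [array([ 0.0281, -0.1266])]
1.8 [array([0.1178, 0.0973]), array([ 0.1149, -0.1076])] [array([ 0.0152, -0.1303])]
1.92 [array([0.1085, 0.0974]), array([ 0.1057, -0.1117])] [array([ 0.0099, -0.1318])]
```

```bash
python3 -c "
from h import *
t=load('top0');s=load('scene0')
for n,p,q in(('tube',(165,232),(308,77)),('tubetop',(97,220),(307,2)),('cup',(160,268),(269,83)),('tapem',(243,185),(346,132))): print(n,onz(t,*p,0)[:2].round(3),onz(s,*q,0)[:2].round(3),tri(s,q,t,p)[0].round(3))
"
```

```text
tube [0.462 0.403] [0.468 0.404] [ 0.465  0.405 -0.002]
tubetop [0.494 0.601] [0.418 0.764] [0.469 0.49  0.173]
cup [0.361 0.409] [0.363 0.368] [ 0.353  0.428 -0.05 ]
tapem [0.599 0.186] [0.592 0.21 ] [0.593 0.178 0.035]
```

servo_tool --rot '[[0,0,8],[0,0,16],[0,0,144.4],[0,0,144.4],[0,0,144.4],[0,0,144.4],[0,0,144.4],[0,0,144.4],[0,0,144.4],[0,0,144.4],[0,0,144.4],[0,0,144.4],[0,0,144.4],[0,0,144.4],[0,0,144.4],[0,0,144.4],[0,0,144.4],[0,0,144.4],[0,0,144.4],[0,0,144.4]]' --dp '[[0,0,-50],[0,0,-90],[-529,-491,-90],[-529,-491,-90],[-529,-491,-90],[-529,-491,-90],[-529,-491,-90],[-529,-491,-90],[-529,-491,-90],[-529,-491,-90],[-529,-491,-90],[-529,-491,-90],[-529,-491,-90],[-529,-491,-90],[-529,-491,-90],[-529,-491,-90],[-529,-491,-90],[-529,-491,-90],[-529,-491,-90],[-529,-491,-90]]' --claw '[85,85,85,85,85,85,85,85,85,85,85,85,85,85,85,85,85,85,85,85]'

```text
clock: 2.1
position: [0.5448, -0.0191, 0.3403]
tool_rot: [[0.943, 0.333, -0.0], [0.333, -0.943, 0.0], [-0.0, -0.0, -1.0]]
wrist_force: [-1.0, -0.2, 0.2]
width: 0.085
finger_force: 0.0
```

```bash
python3 -c "
from h import *
c=grab('wrist','w1');print(c['fx'],c['cx'],c['cy'],ray(c,320,200));grab('scene','s1');print(env.observe()['qpos'])"
```

```text
309.70691628693146 325.345311082977 203.12475606045223 (array([0.61539749, 0.00431799, 0.46419055]), array([-0.27346177, -0.07858104, -0.95887609]))
[-1.56071548e-01  2.93887048e-01  1.62746340e+00  1.78131184e-04
  1.21999999e+00  1.07551369e+00]
```

View pics/w1.png

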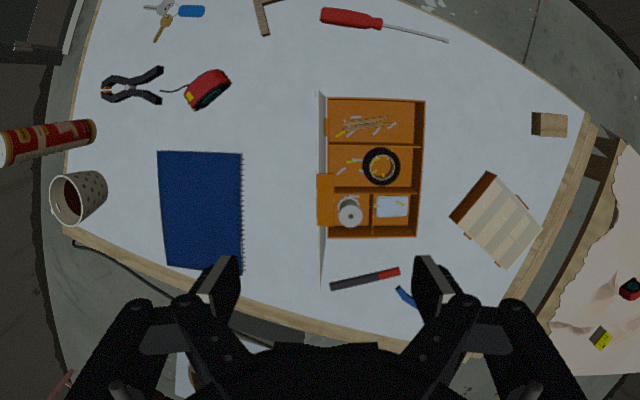

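servo_tool --rot '[[8,0,0],[16,0,0],[24,0,0],[32,0,0],[40,0,0],[48,0,0],[56,0,0],[60,0,0],[60,0,0]]' --dp '[[0,20,0],[0,40,0],[0,60,0],[0,80,0],[0,100,0],[0,120,0],[0,130,0],[0,130,0],[0,130,0]]' --claw '[85,85,85,85,85,85,85,85,85]'

```text
clock: 3.1
position: [0.5883, -0.1429, 0.3384]
tool_rot: [[0.944, 0.163, -0.287], [0.33, -0.47, 0.819], [-0.002, -0.868, -0.497]]
wrist_force: [-0.3, 0.7, 0.3]
width: 0.0849
finger_force: 0.0
```

```bash
python3 -c "
from h import *
c=grab('wrist','w2');grab('scene','s2');o=env.observe();print(o['qpos'],o['position'],o['clock'])"
```

```text
[-0.5615311   0.67955805  1.27609173  0.64251891  2.02532797  0.69676498] [ 0.58834683 -0.14203081  0.34035662] 3.2
```

```bash
python3 -c "
from h import *
a=load('w1')['color'];b=load('w2')['color'];s=load('s2')['color']
f=lambda x,k:cv2.resize(x,None,fx=k,fy=k,interpolation=2)[:,:,::-1]
o=np.zeros((600,800,3),np.uint8)
A=f(np.clip(a[245:315,180:450].astype(int)*2,0,255).astype(np.uint8),2.9);o[:A.shape[0],:A.shape[1]]=A
B=f(b,.62);o[205:205+B.shape[0],:B.shape[1]]=B
C=f(a[150:250,280:380],3.9);o[205:595,400:790]=C
cv2.imwrite('pics/c2.png',o);print(A.shape,B.shape,C.shape)"
```

```text
(203, 783, 3) (248, 397, 3) (390, 390, 3)
```

View pics/c2.png

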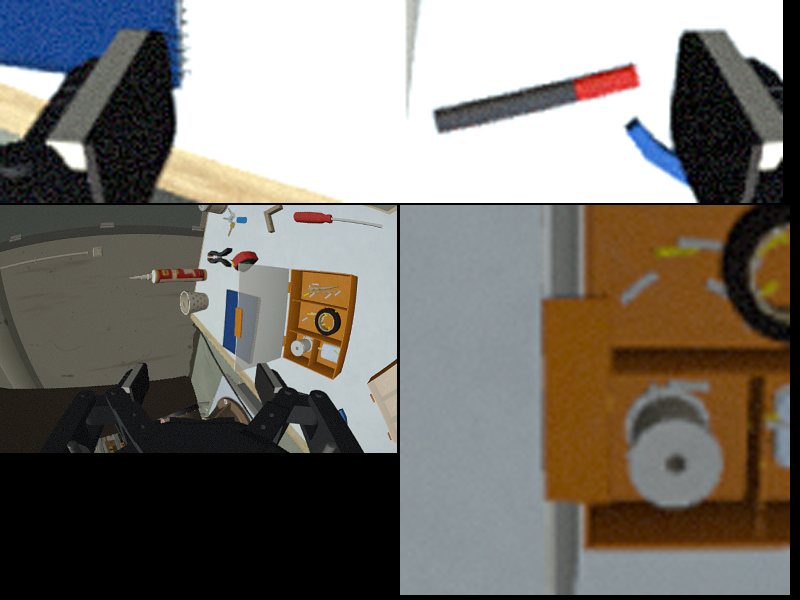

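```bash
cat >> h.py <<'E'
def fray(c,u,v):
    R=cv2.Rodrigues(np.array(c['rvec'],float))[0]; t=np.array(c['tvec'],float).ravel()
    x=(u-c['cx'])/c['fx'];y=(v-c['cy'])/c['fy'];r=np.hypot(x,y)
    return -R.T@t,R.T@np.array([x/r*np.sin(r),y/r*np.sin(r),np.cos(r)])
def ftri(c1,p1,c2,p2,f1=fray,f2=fray):
    o1,d1=f1(c1,*p1);o2,d2=f2(c2,*p2)
    s=np.linalg.lstsq(np.c_[d1,-d2],o2-o1,rcond=None)[0]
    a=o1+d1*s[0];b=o2+d2*s[1]; return (a+b)/2,np.linalg.norm(a-b)
yaw=np.radians(109.3);C=np.array([.563,-.0878,0])
X=np.array([np.cos(yaw),np.sin(yaw),0]);Y=np.array([-X[1],X[0],0]);Z=np.array([0,0,1.])
M=np.array([X,Y,Z])
def org(p): return (M@(np.asarray(p)-C)*1000).round(1)
E
python3 -c "
from h import *
w1=load('w1');w2=load('w2');s=load('scene0')
Rt=np.array([[.943,.333,0],[.333,-.943,0],[0,0,-1]]);P=np.array([.5448,-.0191,.3403])
for u,sg in((237.9,-1),(415.2,1)):
    o,d=fray(w1,u,256.4); o=Rt.T@(o-P);d=Rt.T@d; print('tip tool',(o+d*((sg*.0425-o[1])/d[1])*1).round(4), 'cam',o.round(4))
h=cv2.cvtColor(w2['color'],cv2.COLOR_RGB2HSV); m=cv2.inRange(h,(5,150,60),(20,255,255))
for k in cv2.findContours(m,0,2)[0]:
    a=cv2.contourArea(k)
    if a>60: print(a,cv2.approxPolyDP(k,2,True).reshape(-1,2).tolist(),cv2.minAreaRect(k),cv2.boxPoints(cv2.minAreaRect(k)).round(1).tolist())
for z in(.185,.19,.193,.196):
  q=[]
  for p in((317.2,173.8),(333.3,173.8),(333.3,225.6),(317.2,225.6)):
    o,d=fray(w1,*p); q.append(org(o+d*(z-o[2])/d[2]))
  print(z,[x[:2].tolist() for x in q])
# box rim in w1
for p in((327,98),(425,101),(417,237),(327,237)):
    o,d=fray(w1,*p);print('rim',org(o+d*(.05-o[2])/d[2]))
"
```

```text
tip tool [ 0.0046 -0.0425  0.0117] cam [ 0.0744  0.0014 -0.1239]
tip tool [ 0.0112  0.0425 -0.0011] cam [ 0.0744  0.0014 -0.1239]
193.0 [[639, 249], [600, 277], [594, 286], [639, 254]] ((616.8401489257812, 267.9737854003906), (4.978085517883301, 58.13321304321289), 54.323585510253906) [[591.7999877929688, 282.8999938964844], [639.0, 249.0], [641.9000244140625, 253.0], [594.7000122070312, 286.8999938964844]]
405.0 [[381, 166], [379, 210], [388, 213], [390, 169]] ((384.4400939941406, 189.4976043701172), (10.11191463470459, 46.84254837036133), 2.2906100749969482) [[378.5, 212.6999969482422], [380.29998779296875, 165.89999389648438], [390.3999938964844, 166.3000030517578], [388.6000061035156, 213.10000610351562]]
16061.5 [[470, 104], [469, 124], [465, 127], [468, 153], [463, 204], [456, 222], [459, 228], [457, 245], [537, 280], [549, 269], [559, 231], [571, 166], [575, 116], [543, 109]] ((513.9154052734375, 192.17092895507812), (109.68782043457031, 171.08660888671875), 5.411868572235107) [[451.20001220703125, 272.20001220703125], [467.3999938964844, 101.80000305175781], [576.5999755859375, 112.19999694824219], [560.4000244140625, 282.5]]
131.5 [[251, 125], [255, 124], [254, 105], [258, 104], [263, 113], [270, 113], [271, 104], [251, 104], [255, 112]] ((261.5, 114.5), (21.0, 21.0), 90.0) [[251.0, 104.0], [272.0, 104.0], [272.0, 125.0], [251.0, 125.0]]
0.185 [[76.9, -22.3], [62.1, -22.4], [61.5, 28.6], [77.1, 28.6]]
0.19 [[76.8, -23.3], [62.2, -23.4], [61.7, 26.6], [77.0, 26.7]]
0.193 [[76.7, -24.0], [62.3, -24.0], [61.8, 25.5], [76.9, 25.5]]
0.196 [[76.6, -24.6], [62.4, -24.6], [61.9, 24.3], [76.8, 24.3]]
rim [ 67.5 -97.1  50. ]
rim [-65.8 -98.3  50. ]
rim [-68.5 100.   50. ]
rim [66.6 98.8 50. ]
```

The pictures show the fingers at left (238,256) and right (415,256) in the wrist view, and the tab at (317–333,174–226). In organiser axes the tab spans x 62–77, z≈193 and is centred at y≈1. The 60° tilt is reachable. I'll return above the lid with the fingers at 45 mm.

servo_tool --rot '[[-8,0,0],[-16,0,0],[-24,0,0],[-32,0,0],[-40,0,0],[-48,0,0],[-56,0,0],[-60,0,0],[-60,0,0],[-60,0,0]]' --dp '[[-1,1,20],[-2,1,40],[-3,2,60],[-4,2,80],[-5,3,100],[-6,4,120],[-6.5,5,140],[-6.5,5,152],[-6.5,5,152],[-6.5,5,152]]' --claw '[45,45,45,45,45,45,45,45,45,45]'

```text
clock: 4.2
position: [0.5397, -0.0221, 0.2615]
tool_rot: [[0.943, 0.333, 0.003], [0.333, -0.943, 0.0], [0.003, 0.0, -1.0]]
wrist_force: [0.2, 0.5, 0.5]
width: 0.045
finger_force: 0.0
```

```bash
cat >> h.py <<'E'
def pose():
    o=env.observe(); R=np.array(o['tool_rot']); d=M@R[:,2]; return org(o['position']),np.degrees(np.arctan2(d[0],-d[2])).round(2),(M@R).round(3),o
def plan(x0,y0,z0,th0,L,w,rows):  # rows: phi(rad), theta(deg), e(mm)
    for phi,th,e in rows:
        t=np.radians(th);d=np.array([np.sin(t),-np.cos(t)]);f=np.array([-np.cos(t),-np.sin(t)])
        K=np.array([69,52])+141*np.array([-np.cos(phi),np.sin(phi)])+15*np.array([-np.sin(phi),-np.cos(phi)])
        P=K+(e-L)*d-w*f; D=P-[x0,z0]
        t0=np.radians(th0);d0=np.array([np.sin(t0),-np.cos(t0)]);f0=np.array([-np.cos(t0),-np.sin(t0)])
        print(f'phi {phi:.2f} rot {th-th0:.1f} dp y {D@f0:.1f} z {D@d0:.1f}  K {K.round(1)} P {P.round(1)}')
E
python3 -c "
from h import *
p=pose();print(p[:3],p[3]['width'],p[3]['clock'])
w=grab('wrist','w3')
a=w['color'];f=lambda x,k:cv2.resize(x,None,fx=k,fy=k,interpolation=2)[:,:,::-1]
cv2.imwrite('pics/c3.png',f(a[100:330,200:460],3)[:600])"
```

```text
(array([ 69.7,   0.3, 261.5]), np.float64(-0.03), array([[ 0.003, -1.   , -0.   ],
       [-1.   , -0.003, -0.003],
       [ 0.003,  0.   , -1.   ]])) 0.04496072165506555 4.2
```

View pics/c3.png

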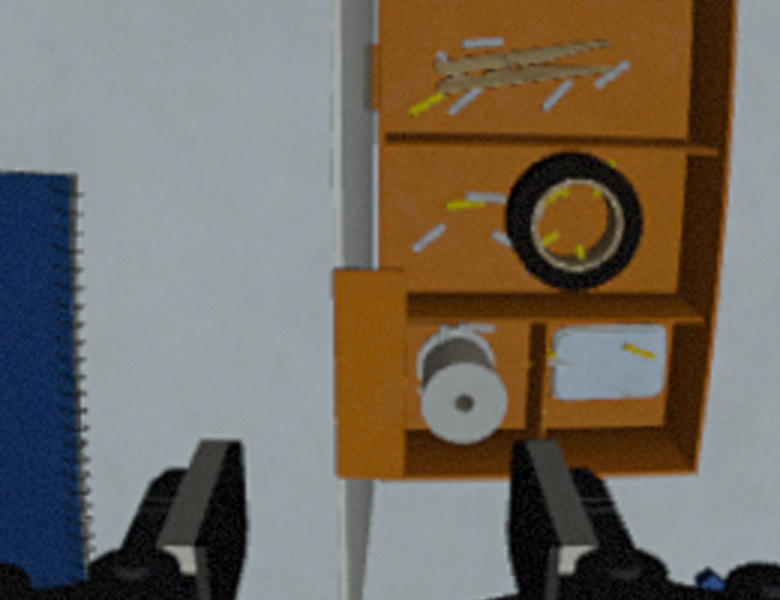

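```bash
python3 -c "
from h import *
R=np.array([[.943,.333,0],[.333,-.943,0],[0,0,-1]])
for n,P,v,us in(('w1',[.5448,-.0191,.3403],256.4,(237.9,415.2)),('w3',[.5397,-.0221,.2615],247.3,(281,370.7))):
  c=load(n)
  for u in us:
    o,d=fray(c,u,v);o=R.T@(o-np.array(P));d=R.T@d;print(n,[(z,(o+d*(z/1000-o[2])/d[2])[:2].round(4)) for z in(0,6,12,17,20)])
c=load('w3')
for z in(.19,.193,.196):
  q=[]
  for p in((334,268),(405,268),(405,476),(338,476)):
    o,d=fray(c,200+p[0]/3,100+p[1]/3); q.append(org(o+d*(z-o[2])/d[2])[:2].tolist())
  print(z,q)
"
```

```text
w1 [(0, array([ 0.0107, -0.0387])), (6, array([ 0.0076, -0.0407])), (12, array([ 0.0045, -0.0426])), (17, array([ 0.0019, -0.0442])), (20, array([ 0.0004, -0.0452]))]
w1 [(0, array([0.0107, 0.0429])), (6, array([0.0076, 0.0449])), (12, array([0.0045, 0.0469])), (17, array([0.0019, 0.0485])), (20, array([0.0004, 0.0495]))]
w3 [(0, array([ 0.0158, -0.0182])), (6, array([ 0.0129, -0.0192])), (12, array([ 0.0101, -0.0201])), (17, array([ 0.0078, -0.0209])), (20, array([ 0.0064, -0.0214]))]
w3 [(0, array([0.0158, 0.0216])), (6, array([0.0129, 0.0226])), (12, array([0.0101, 0.0236])), (17, array([0.0078, 0.0244])), (20, array([0.0064, 0.0249]))]
0.19 [[77.4, -23.6], [61.9, -23.7], [61.2, 26.7], [77.0, 26.8]]
0.193 [[77.2, -24.4], [62.0, -24.4], [61.4, 25.2], [76.9, 25.3]]
0.196 [[77.1, -25.2], [62.1, -25.2], [61.5, 23.7], [76.8, 23.7]]
```

servo_tool --rot '[[0,0,0],[0,0,0],[0,0,0],[0,0,0],[0,0,0],[0,0,0]]' --dp '[[0,-2,15],[0,-2,32],[0,-2,48],[0,-2,60],[0,-2,65.5],[0,-2,65.5]]' --claw '[45,45,45,45,45,45]'

```text
clock: 4.85
position: [0.5389, -0.0215, 0.1941]
tool_rot: [[0.944, 0.33, -0.001], [0.33, -0.944, 0.0], [-0.001, -0.001, -1.0]]
wrist_force: [-0.5, 0.3, -0.9]
width: 0.045
finger_force: 0.0
```

servo_tool --rot '[[0,0,0],[0,0,0],[0,0,0],[0,0,0],[2.3,0,0],[4.6,0,0],[6.9,0,0],[9.5,0,0],[12.5,0,0],[15.5,0,0],[18.3,0,0],[21.2,0,0],[21.2,0,0],[21.2,0,0]]' --dp '[[0,5,0],[0,10,0],[0,15,0],[0,21,1],[0,27,1.9],[0,33,2.8],[0,39,4.5],[0,45,6.5],[0,52,9],[0,59,12],[0,65,15],[0,72,18],[0,72,18],[0,72,18]]' --claw '[45,45,45,45,45,45,45,45,45,45,45,45,45,45]'

```text
clock: 6.25
position: [0.5626, -0.0894, 0.1763]
tool_rot: [[0.944, 0.307, -0.119], [0.33, -0.881, 0.34], [-0.0, -0.361, -0.933]]
wrist_force: [-0.2, -0.5, -0.1]
width: 0.0451
finger_force: 0.2
```

```bash
python3 -c "
from h import *
p=pose();print(p[:2],p[3]['wrist_force'],p[3]['clock'])
w=grab('wrist','w4')['color'];s=grab('scene','s4')['color']
f=lambda x,k:cv2.resize(x,None,fx=k,fy=k,interpolation=2)[:,:,::-1]
o=np.zeros((600,800,3),np.uint8);o[:600,:460]=f(w[100:360,190:390],2.3)[:600,:460];o[:510,460:800]=f(s[120:290,240:354],3)[:510,:340]
cv2.imwrite('pics/c4.png',o)"
```

```text
(array([ -1.4,   0.9, 176.3]), np.float64(21.14)) [-0.17586591 -0.45061457 -0.10924911] 6.25Traceback (most recent call last):
  File "<string>", line 6, in <module>
    o=np.zeros((600,800,3),np.uint8);o[:600,:460]=f(w[100:360,190:390],2.3)[:600,:460];o[:510,460:800]=f(s[120:290,240:354],3)[:510,:340]
                                     ~^^^^^^^^^^^
ValueError: could not broadcast input array from shape (598,460,3) into shape (600,460,3)
```

```bash
python3 -c "
from h import *
w=load('w4')['color']
s=grab('scene','s4')['color']
f=lambda x,k:cv2.resize(x,None,fx=k,fy=k,interpolation=2)[:,:,::-1]
o=np.zeros((600,800,3),np.uint8);A=f(w[100:360,190:390],2.3);o[:598,:460]=A;B=f(s[120:290,240:353],3);o[:B.shape[0],460:460+B.shape[1]]=B
cv2.imwrite('pics/c4.png',o)"
```

```text
(no output)
```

View pics/c4.png

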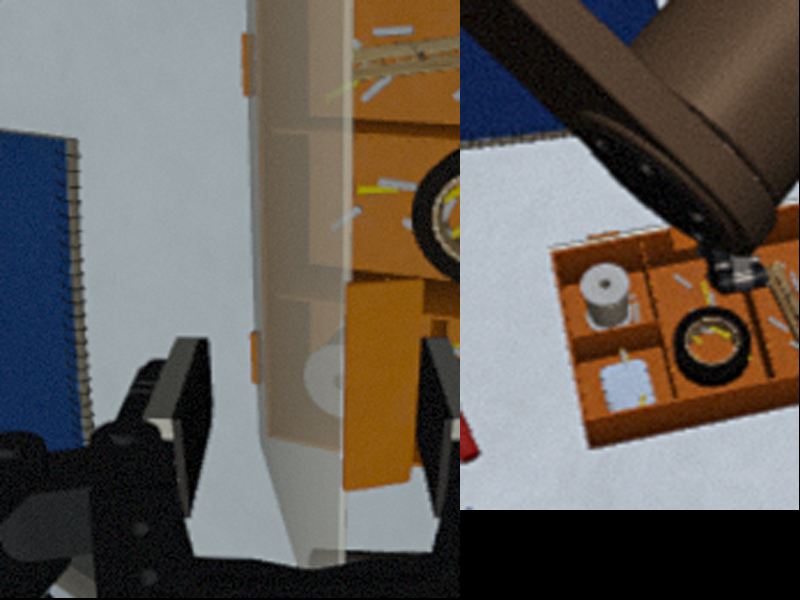

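The lid is forward and resting on the front finger: in the left panel the tab tip at (420,380) meets the right-hand pad. Next I'll plan the lowering.

```bash
sed -i 's/def plan(x0/HX=71\ndef plan(x0/; s/np.array(\[69,52\])/np.array([HX,52])/' h.py; python3 -c "
from h import *
from scipy.optimize import fsolve
p=pose()[0];th=21.2;t=np.radians(th);d=np.array([np.sin(t),-np.cos(t)]);f=np.array([-np.cos(t),-np.sin(t)])
for L in(16.5,):
  A=np.array([p[0],p[2]])+L*d+22.5*f
  K=lambda phi:np.array([HX-141*np.cos(phi)-15*np.sin(phi),52+141*np.sin(phi)-15*np.cos(phi)])
  g=lambda v:K(v[0])+v[1]*d-A
  v=fsolve(g,[1.0,8]);print(p,'phi,e',v)
rows=[]
for ph in(.95,.9,.85,.8,.75,.7,.65,.6,.55,.5,.45,.4,.35,.3,.25,.2):
  s=(v[0]-ph)/(v[0]-.2); rows.append((ph,21.2+s*(55-21.2),v[1]+s*(10-v[1])))
plan(p[0],0,p[2],21.2,16.5,22.5,rows)
"
```

```text
[ -0.6   0.8 176.8] phi,e [0.99033887 9.00939229]
phi 0.95 rot 1.7 dp y 5.6 z 1.3  K [-23.2 158. ] P [ -5.4 173.6]
phi 0.90 rot 3.9 dp y 12.5 z 3.1  K [-28.4 153.1] P [-11.1 169.3]
phi 0.85 rot 6.0 dp y 19.3 z 5.4  K [-33.3 148. ] P [-16.7 164.8]
phi 0.80 rot 8.1 dp y 26.0 z 7.9  K [-38.  142.7] P [-21.9 160. ]
phi 0.75 rot 10.3 dp y 32.5 z 10.8  K [-42.4 137.1] P [-27. 155.]
phi 0.70 rot 12.4 dp y 38.8 z 14.0  K [-46.5 131.4] P [-31.7 149.8]
phi 0.65 rot 14.6 dp y 44.9 z 17.5  K [-50.3 125.4] P [-36.2 144.3]
phi 0.60 rot 16.7 dp y 50.9 z 21.2  K [-53.8 119.2] P [-40.4 138.6]
phi 0.55 rot 18.8 dp y 56.7 z 25.3  K [-57.  112.9] P [-44.3 132.7]
phi 0.50 rot 21.0 dp y 62.2 z 29.7  K [-59.9 106.4] P [-47.9 126.6]
phi 0.45 rot 23.1 dp y 67.5 z 34.3  K [-62.5  99.8] P [-51.1 120.4]
phi 0.40 rot 25.2 dp y 72.6 z 39.2  K [-64.7  93.1] P [-54.1 114. ]
phi 0.35 rot 27.4 dp y 77.4 z 44.3  K [-66.6  86.3] P [-56.7 107.6]
phi 0.30 rot 29.5 dp y 81.9 z 49.6  K [-68.1  79.3] P [-59.  100.9]
phi 0.25 rot 31.7 dp y 86.1 z 55.1  K [-69.3  72.4] P [-61.   94.2]
phi 0.20 rot 33.8 dp y 90.1 z 60.9  K [-70.2  65.3] P [-62.6  87.5]
```

servo_tool --rot '[[0.8,0,0],[1.7,0,0],[3.9,0,0],[6,0,0],[8.1,0,0],[10.3,0,0],[12.4,0,0],[14.6,0,0],[16.7,0,0],[18.8,0,0],[21,0,0],[23.1,0,0],[25.2,0,0],[27.4,0,0],[29.5,0,0],[30.6,0,0],[31.7,0,0],[32.8,0,0],[33.8,0,0],[33.8,0,0]]' --dp '[[0,2.8,0.6],[0,5.6,1.3],[0,12.5,3.1],[0,19.3,5.4],[0,26,7.9],[0,32.5,10.8],[0,38.8,14],[0,44.9,17.5],[0,50.9,21.2],[0,56.7,25.3],[0,62.2,29.7],[0,67.5,34.3],[0,72.6,39.2],[0,77.4,44.3],[0,81.9,49.6],[0,84,52.4],[0,86.1,55.1],[0,88.1,58],[0,90.1,60.9],[0,90.1,60.9]]' --claw '[45,45,45,45,45,45,45,45,45,45,45,45,45,45,45,45,45,45,45,45]'

```text
clock: 8.4
position: [0.583, -0.1475, 0.0865]
tool_rot: [[0.944, 0.189, -0.271], [0.33, -0.54, 0.774], [-0.0, -0.82, -0.572]]
wrist_force: [0.1, -0.3, -0.8]
width: 0.045
finger_force: 0.2
```

```bash
python3 -c "
from h import *
p=pose();print(p[:2],p[3]['wrist_force'],p[3]['clock'])
w=grab('wrist','w5')['color'];s=grab('top','t5')['color']
f=lambda x,k:cv2.resize(x,None,fx=k,fy=k,interpolation=2)[:,:,::-1]
o=np.zeros((600,800,3),np.uint8);A=f(w[130:330,280:480],3);o[:,:600]=A;B=f(s[140:250,285:385],2);o[:220,600:]=B
cv2.imwrite('pics/c5.png',o)"
```

```text
(array([-63. ,   0.9,  86.5]), np.float64(55.08)) [ 0.05396367 -0.29851996 -0.79625307] 8.4
```

View pics/c5.png

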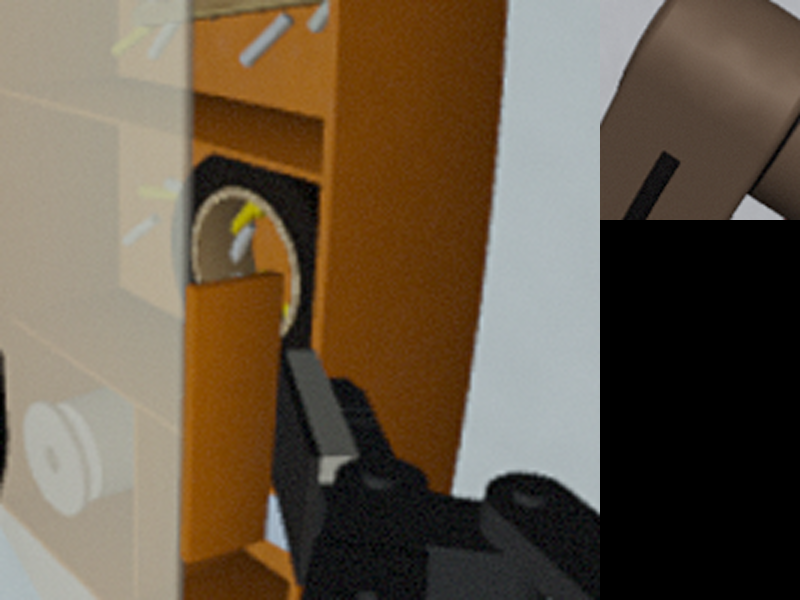

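```bash
python3 -c "
from h import *
c=load('w5');pp=pose();R=np.array(pp[3]['tool_rot']);P=np.array(pp[3]['position'])
def at(u,v,n,val):
    o,d=fray(c,280+u/3,130+v/3); o=org(o); d=M@d; k=(val-o[n])/d[n]; return (o+d*k).round(1)
for q in((508,0),(498,120),(485,240)): print('bottom',at(*q,2,0))
for q in((338,0),(328,120),(320,240),(314,340)): print('rim',at(*q,2,50))
for L in(14,16.5,19): print('FK tip near',L,org(P+R@np.array([.011,.0225,L/1000])))
o,d=fray(c,376.7-.6,247.3);o=R.T@(o-P);d=R.T@d;print('tip ray',[(z,(o+d*(z/1000-o[2])/d[2]).round(4)) for z in(8,14,19)])
# tab outer-face tip corner near and lid edge
for q in((282,275),(268,550),(190,285),(183,560)):
    o,d=fray(c,280+q[0]/3,130+q[1]/3);o=org(o);d=M@d
    print('tab',[ (yv,(o+d*((yv-o[1])/d[1])).round(1)) for yv in ((-24.5,) if q[1]<300 else (25.5,))])
"
```

```text
bottom [-66.1 -65.    0. ]
bottom [-65.6 -41.    0. ]
bottom [-65.4 -15.9   0. ]
rim [-66.5 -65.   50. ]
rim [-65.4 -45.7  50. ]
rim [-65.  -25.5  50. ]
rim [-65.3  -7.4  50. ]
FK tip near 14 [-64.4 -10.2  60.6]
FK tip near 16.5 [-62.4 -10.2  59.2]
FK tip near 19 [-60.3 -10.2  57.8]
tip ray [(8, array([0.0114, 0.0253, 0.008 ])), (14, array([0.0086, 0.0264, 0.014 ])), (19, array([0.0062, 0.0273, 0.019 ]))]
tab [(-24.5, array([-71.4, -24.5,  64.7]))]
tab [(25.5, array([-73.5,  25.5,  65.4]))]
tab [(-24.5, array([-66.6, -24.5,  78.6]))]
tab [(25.5, array([-66.9,  25.5,  78.8]))]
```

```bash
cat > p2.py <<'E'
from h import *
HX=71.3
Lw=lambda w:19-57*(.9945-np.cos(np.arcsin(-.1045+w/57)))
def row(x0,z0,th0,phi,th,e,w):
    t=np.radians(th);d=np.array([np.sin(t),-np.cos(t)]);f=np.array([-np.cos(t),-np.sin(t)])
    K=np.array([HX-141*np.cos(phi)-15*np.sin(phi),52+141*np.sin(phi)-15*np.cos(phi)])
    P=K+(e-Lw(w))*d-w*f; D=P-[x0,z0];t=np.radians(th0)
    return round(th-th0,1),round(D@[-np.cos(t),-np.sin(t)],1),round(D@[np.sin(t),-np.cos(t)],1),'tip',(K+e*d).round(1)
E
python3 -c "
from p2 import *
for s in np.arange(0,1.01,.1): print(round(45+40*s),row(-63,86.5,55,.2-.0*s,55-20*s,9.5,22.5+20*s))"
```

```text
45 (np.float64(0.0), np.float64(-1.2), np.float64(-0.8), 'tip', array([-62.1,  59.9]))
49 (np.float64(-2.0), np.float64(-3.4), np.float64(0.7), 'tip', array([-62.3,  59.6]))
53 (np.float64(-4.0), np.float64(-5.6), np.float64(2.4), 'tip', array([-62.5,  59.3]))
57 (np.float64(-6.0), np.float64(-7.6), np.float64(4.4), 'tip', array([-62.7,  59.1]))
61 (np.float64(-8.0), np.float64(-9.5), np.float64(6.6), 'tip', array([-62.9,  58.8]))
65 (np.float64(-10.0), np.float64(-11.3), np.float64(9.0), 'tip', array([-63.2,  58.6]))
69 (np.float64(-12.0), np.float64(-12.9), np.float64(11.6), 'tip', array([-63.4,  58.4]))
73 (np.float64(-14.0), np.float64(-14.3), np.float64(14.4), 'tip', array([-63.6,  58.1]))
77 (np.float64(-16.0), np.float64(-15.6), np.float64(17.5), 'tip', array([-63.9,  57.9]))
81 (np.float64(-18.0), np.float64(-16.7), np.float64(20.8), 'tip', array([-64.2,  57.7]))
85 (np.float64(-20.0), np.float64(-17.5), np.float64(24.3), 'tip', array([-64.4,  57.5]))
```

servo_tool --rot '[[-1,0,0],[-2,0,0],[-3,0,0],[-4,0,0],[-5,0,0],[-6,0,0],[-7,0,0],[-8,0,0],[-9,0,0],[-10,0,0],[-11,0,0],[-12,0,0],[-13,0,0],[-14,0,0],[-15,0,0],[-16,0,0],[-17,0,0],[-18,0,0],[-19,0,0],[-20,0,0]]' --dp '[[0,-1.1,0.7],[0,-2.2,1.5],[0,-3.3,2.3],[0,-4.4,3.2],[0,-5.4,4.2],[0,-6.4,5.2],[0,-7.4,6.3],[0,-8.3,7.4],[0,-9.2,8.6],[0,-10.1,9.8],[0,-10.9,11.1],[0,-11.7,12.4],[0,-12.4,13.8],[0,-13.1,15.2],[0,-13.8,16.7],[0,-14.4,18.3],[0,-15,19.9],[0,-15.5,21.6],[0,-16,23.3],[0,-16.3,25]]' --claw '[47,49,51,53,55,57,59,61,63,65,67,69,71,73,75,77,79,81,83,85]'

```text
clock: 10.5
position: [0.5734, -0.1196, 0.0861]
tool_rot: [[0.944, 0.271, -0.188], [0.33, -0.774, 0.54], [0.001, -0.572, -0.821]]
wrist_force: [2.7, -7.6, -0.6]
width: 0.0852
finger_force: 3.0
```

```bash
python3 -c "
from p2 import *
p=pose();print(p[:2],p[3]['wrist_force'],p[3]['width'],p[3]['clock'])
w=grab('wrist','w6')['color']
cv2.imwrite('pics/c6.png',cv2.resize(w[130:330,330:530],None,fx=3,fy=3,interpolation=2)[:,:,::-1])
x,_,z=p[0]
for ph in np.arange(.2,-.041,-.01): print(round(ph,2),row(x,z,35,ph,35,max(3.3,min(9.5,3.3+(ph-.03)*36)),42.5))"
```

```text
(array([-33.5,   0.7,  86.1]), np.float64(34.86)) [ 2.74178833 -7.64156819 -0.60180666] 0.08515329784296338 10.5
0.2 (0, np.float64(-0.8), np.float64(-0.5), 'tip', array([-64.5,  57.6]))
0.19 (0, np.float64(0.1), np.float64(0.3), 'tip', array([-64.8,  56.5]))
0.18 (0, np.float64(1.0), np.float64(1.0), 'tip', array([-65.1,  55.4]))
0.17 (0, np.float64(1.9), np.float64(1.7), 'tip', array([-65.4,  54.2]))
0.16 (0, np.float64(2.8), np.float64(2.5), 'tip', array([-65.7,  53.1]))
0.15 (0, np.float64(3.7), np.float64(3.2), 'tip', array([-66.,  52.]))
0.14 (0, np.float64(4.5), np.float64(4.0), 'tip', array([-66.2,  50.9]))
0.13 (0, np.float64(5.4), np.float64(4.8), 'tip', array([-66.5,  49.8]))
0.12 (0, np.float64(6.2), np.float64(5.6), 'tip', array([-66.7,  48.6]))
0.11 (0, np.float64(7.0), np.float64(6.4), 'tip', array([-66.9,  47.5]))
0.1 (0, np.float64(7.8), np.float64(7.2), 'tip', array([-67.2,  46.4]))
0.09 (0, np.float64(8.6), np.float64(8.0), 'tip', array([-67.3,  45.3]))
0.08 (0, np.float64(9.4), np.float64(8.8), 'tip', array([-67.5,  44.1]))
0.07 (0, np.float64(10.2), np.float64(9.
[... 162 characters left out ...]
rray([-68. ,  40.8]))
0.04 (0, np.float64(12.5), np.float64(12.2), 'tip', array([-68.1,  39.7]))
0.03 (0, np.float64(13.2), np.float64(13.0), 'tip', array([-68.2,  38.5]))
0.02 (0, np.float64(13.9), np.float64(14.2), 'tip', array([-68.1,  37.1]))
0.01 (0, np.float64(14.6), np.float64(15.5), 'tip', array([-68. ,  35.7]))
-0.0 (0, np.float64(15.3), np.float64(16.7), 'tip', array([-67.8,  34.3]))
-0.01 (0, np.float64(16.0), np.float64(17.9), 'tip', array([-67.7,  32.9]))
-0.02 (0, np.float64(16.7), np.float64(19.2), 'tip', array([-67.5,  31.5]))
-0.03 (0, np.float64(17.3), np.float64(20.5), 'tip', array([-67.3,  30.1]))
-0.04 (0, np.float64(18.0), np.float64(21.7), 'tip', array([-67.1,  28.7]))
```

View pics/c6.png

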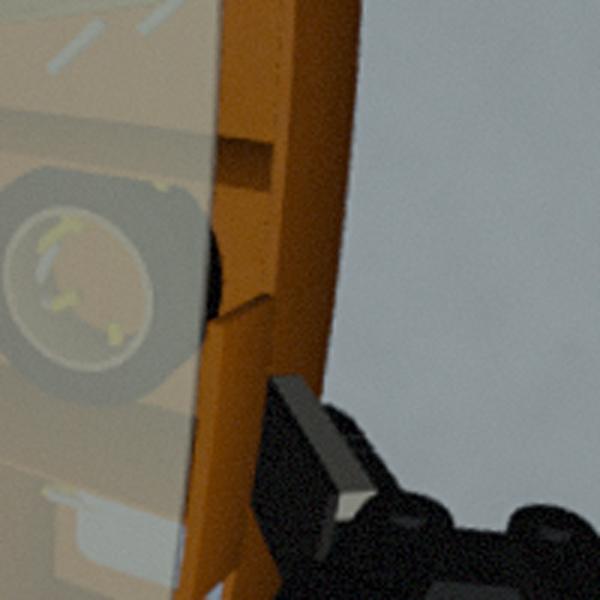

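The lid still rests on the pad, with the tab tip at (270,300–380) in the crop. The wrist reads 8 N outward, so the finger is pressing on the tab. I'll check whether the box moved.

```bash
python3 -c "
from p2 import *
c=load('w6')
def at(u,v,z):
    o,d=fray(c,330+u/3,130+v/3); return org(o+d*(z-o[2])/d[2])
for q in((362,0),(350,150),(335,300)): print('bottom',at(*q,0))
for q in((298,0),(284,150),(274,280)): print('rim',at(*q,.05))
for q in((271,295),(215,322),(220,0)): print('tab',[at(*q,z) for z in(.06,.065,.08)])
"
```

```text
bottom [-66.  -65.2   0. ]
bottom [-65.8 -34.3   0. ]
bottom [-66.3  -1.3   0. ]
rim [-66.6 -66.5  50. ]
rim [-65.8 -43.2  50. ]
rim [-66.2 -21.8  50. ]
tab [array([-68.8, -23.1,  60. ]), array([-70.2, -25.1,  65. ]), array([-74.5, -31. ,  80. ])]
tab [array([-60.2, -16.7,  60. ]), array([-61.9, -18.9,  65. ]), array([-67.2, -25.6,  80. ])]
tab [array([-57.6, -66.1,  60. ]), array([-59.5, -66.4,  65. ]), array([-65.1, -67.3,  80. ])]
```

servo_tool --rot '[[0,0,0],[0,0,0],[0,0,0],[0,0,0]]' --dp '[[0,0.7,-0.3],[0,1.4,-0.3],[0,2,0],[0,2,0]]' --claw '[85,85,85,85]'

```text
clock: 10.95
position: [0.5735, -0.1207, 0.0847]
tool_rot: [[0.944, 0.27, -0.19], [0.33, -0.773, 0.542], [-0.0, -0.574, -0.819]]
wrist_force: [1.0, -0.4, -0.2]
width: 0.0851
finger_force: 0.1
```

servo_tool --rot '[[0,0,0],[0,0,0],[0,0,0],[0,0,0],[0,0,0],[0,0,0],[0,0,0],[0,0,0],[0,0,0]]' --dp '[[0,0.5,0.6],[0,1.2,1.8],[0,2.1,2.6],[0,3.8,4.2],[0,5.4,5.8],[0,7,7.4],[0,8.6,9],[0,9.4,9.8],[0,9.4,9.8]]' --claw '[85,85,85,85,85,85,85,85,85]'

```text
clock: 11.85
position: [0.5744, -0.1229, 0.0713]
tool_rot: [[0.944, 0.27, -0.19], [0.33, -0.773, 0.542], [-0.0, -0.574, -0.819]]
wrist_force: [-0.7, -0.4, 0.0]
width: 0.0848
finger_force: 0.3
```

```bash
python3 -c "
from p2 import *
p=pose();print(p[:2],p[3]['wrist_force'],p[3]['clock'])
w=grab('wrist','w7')['color']
cv2.imwrite('pics/c7.png',cv2.resize(w[130:330,330:530],None,fx=3,fy=3,interpolation=2)[:,:,::-1])
x,_,z=p[0]
for ph in np.arange(.1,-.041,-.01): print(round(ph,2),row(x,z,35,ph,35,max(3.3,min(9.5,3.3+(ph-.03)*36)),42.5))"
```

```text
(array([-36.9,   0.8,  71.3]), np.float64(35.01)) [-0.71934708 -0.44681787  0.01301399] 11.85
0.1 (0, np.float64(-3.4), np.float64(-3.0), 'tip', array([-67.2,  46.4]))
0.09 (0, np.float64(-2.6), np.float64(-2.2), 'tip', array([-67.3,  45.3]))
0.08 (0, np.float64(-1.8), np.float64(-1.4), 'tip', array([-67.5,  44.1]))
0.07 (0, np.float64(-1.1), np.float64(-0.5), 'tip', array([-67.7,  43. ]))
0.06 (0, np.float64(-0.3), np.float64(0.3), 'tip', array([-67.8,  41.9]))
0.05 (0, np.float64(0.5), np.float64(1.1), 'tip', array([-68. ,  40.8]))
0.04 (0, np.float64(1.2), np.float64(2.0), 'tip', array([-68.1,  39.7]))
0.03 (0, np.float64(1.9), np.float64(2.8), 'tip', array([-68.2,  38.5]))
0.02 (0, np.float64(2.6), np.float64(4.1), 'tip', array([-68.1,  37.1]))
0.01 (0, np.float64(3.3), np.float64(5.3), 'tip', array([-68. ,  35.7]))
0.0 (0, np.float64(4.0), np.float64(6.5), 'tip', array([-67.8,  34.3]))
-0.01 (0, np.float64(4.7), np.float64(7.8), 'tip', array([-67.7,  32.9]))
-0.02 (0, np.float64(5.4), np.float64(9.0), 'tip', array([-67.5,  31.5]))
-0.03 (0, np.float64(6.0), np.float64(10.3), 'tip', array([-67.3,  30.1]))
-0.04 (0, np.float64(6.7), np.float64(11.5), 'tip', array([-67.1,  28.7]))
```

View pics/c7.png

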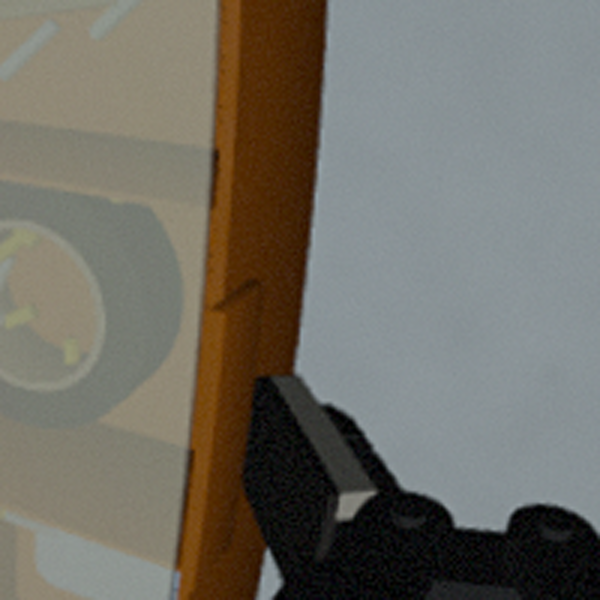

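servo_tool --rot '[[0,0,0],[0,0,0],[0,0,0],[0,0,0],[0,0,0],[0,0,0],[0,0,0],[0,0,0]]' --dp '[[0,0.5,1.1],[0,1.2,2],[0,1.9,2.8],[0,2.6,3.9],[0,3.3,5.2],[0,4,6.2],[0,4.8,6.7],[0,5.4,7]]' --claw '[85,85,85,85,85,85,85,85]'

```text
clock: 12.7
position: [0.5746, -0.1232, 0.0626]
tool_rot: [[0.944, 0.27, -0.189], [0.33, -0.773, 0.542], [-0.0, -0.574, -0.819]]
wrist_force: [-0.3, -0.7, -0.5]
width: 0.085
finger_force: 0.0
```

```bash
python3 -c "
from p2 import *
p=pose();print(p[:2],p[3]['wrist_force'],p[3]['clock'],p[3]['finger_force'])
a=load('w7');w=grab('wrist','w8')
# orange tab vs wall: profile of lid edge / rim along one row above the tab, in both pictures
for c in(a,w):
  for v in(150,190):
    r=c['color'][v-1:v+2,380:450].mean(0); print(v,[tuple(x) for x in r[::3].astype(int).tolist()])
"
```

```text
(array([-37.3,   0.8,  62.6]), np.float64(35.01)) [-0.2746616  -0.73633865 -0.53352183] 12.7 0.0
150 [(141, 136, 118), (142, 136, 119), (142, 137, 119), (144, 137, 120), (144, 137, 121), (142, 135, 118), (143, 137, 118), (126, 116, 102), (116, 69, 18), (123, 76, 23), (86, 44, 0), (84, 43, 6), (84, 44, 4), (80, 40, 4), (78, 41, 3), (71, 37, 4), (67, 33, 0), (65, 33, 9), (61, 31, 7), (67, 45, 34), (137, 147, 150), (135, 144, 148), (136, 146, 150), (136, 147, 149)]
190 [(134, 131, 116), (133, 129, 114), (133, 130, 114), (133, 129, 114), (133, 130, 115), (133, 130, 115), (131, 128, 114), (69, 38, 15), (120, 73, 21), (104, 56, 6), (85, 45, 4), (82, 42, 2), (81, 43, 9), (74, 37, 5), (74, 41, 6), (70, 36, 7), (62, 34, 5), (61, 27, 3), (63, 45, 35), (139, 149, 153), (137, 146, 150), (137, 145, 150), (135, 145, 147), (136, 146, 148)]
150 [(142, 136, 118), (144, 137, 119), (144, 138, 120), (142, 136, 118), (141, 133, 117), (141, 136, 118), (118, 109, 93), (102, 58, 11), (84, 42, 2), (83, 45, 7), (82, 41, 5), (80, 42, 4), (77, 40, 8), (73, 35, 4), (70, 36, 4), (65, 31, 6), (61, 32, 3), (58, 28, 5), (140, 151, 157), (135, 143, 148), (135, 144, 147), (135, 144, 147), (137, 145, 149), (135, 144, 147)]
190 [(130, 128, 113), (131, 129, 115), (130, 127, 115), (129, 127, 114), (129, 127, 113), (141, 136, 120), (107, 62, 20), (87, 45, 10), (82, 42, 1), (79, 40, 0), (78, 41, 10), (72, 38, 0), (72, 38, 10), (67, 33, 1), (66, 33, 9), (63, 33, 5), (54, 24, 3), (126, 133, 135), (137, 145, 149), (136, 145, 150), (135, 144, 150), (135, 145, 148), (136, 145, 148), (135, 146, 148)]
```

```bash
python3 -c "
from p2 import *
def an(n):
  c=load(n)
  for v in(140,150,165,180,190):
    r=c['color'][v-1:v+2].mean(0); b=r[:,2]  # blue: lid ~115, orange ~10, table ~150
    u1=next(u for u in range(370,450) if b[u]<65); u1=u1-(65-b[u1])/(b[u1-1]-b[u1])
    u2=next(u for u in range(int(u1)+15,470) if b[u]>80); u2=u2-(b[u2]-80)/(b[u2]-b[u2-1])
    o,d=fray(c,u2,v);wall=org(o+d*(0-o[2])/d[2])[0]
    o,d=fray(c,u1,v);o=org(o);d=M@d
    # lid edge point: x=HX-141cos(phi), z=53+141 sin(phi)
    from scipy.optimize import brentq
    g=lambda ph:(lambda k:(o+d*k)[0]-(wall+67.8+69-139.5*np.cos(ph)))((53+139.5*np.sin(ph)-o[2])/d[2])
    try: ph=brentq(g,-.1,.3)
    except Exception: ph=None
    print(n,v,round(u1,1),round(u2,1),'wall',wall,'phi',ph)
an('w6') if 0 else None
an('w7');an('w8')"
```

```text
w7 140 402.4 438.1 wall -65.4 phi 0.07546148244545263
w7 150 402.0 437.5 wall -65.4 phi 0.07545903192885864
w7 165 401.2 436.6 wall -65.5 phi 0.07734418592420203
w7 180 400.3 435.4 wall -65.5 phi 0.07768398588850042
w7 190 399.9 434.7 wall -65.6 phi 0.07777220209321796
w8 140 399.2 433.5 wall -65.4 phi 0.03497344920888896
w8 150 398.8 433.0 wall -65.5 phi 0.03680166499778417
w8 165 398.1 432.1 wall -65.5 phi 0.0363840552146411
w8 180 397.5 430.7 wall -65.4 phi 0.03361242036846131
w8 190 396.8 429.9 wall -65.4 phi 0.03404336242403071
```

servo_tool --rot '[[0,0,0],[0,0,0],[0,0,0],[0,0,0],[0,0,0]]' --dp '[[0,0.5,0.3],[0,1,0.6],[0,1.5,0.9],[0,2,1.2],[0,2,1.2]]' --claw '[85,85,85,85,85]'

```text
clock: 13.25
position: [0.5749, -0.1242, 0.0605]
tool_rot: [[0.944, 0.27, -0.189], [0.33, -0.773, 0.541], [0.0, -0.574, -0.819]]
wrist_force: [0.9, -0.7, -0.2]
width: 0.0853
finger_force: 0.0
```

```bash
cat > an.py <<'E'
import sys
from p2 import *
from scipy.optimize import brentq
p=pose();print(p[:2],p[3]['wrist_force'],p[3]['clock'],p[3]['finger_force'])
c=grab('wrist',sys.argv[1])
for v in(140,150,165,180,190):
    b=c['color'][v-1:v+2].mean(0)[:,2]
    u1=next(u for u in range(370,450) if b[u]<65); u1=u1-(65-b[u1])/(b[u1-1]-b[u1])
    u2=next(u for u in range(int(u1)+15,470) if b[u]>80); u2=u2-(b[u2]-80)/(b[u2]-b[u2-1])
    o,d=fray(c,u2,v);wall=org(o+d*(0-o[2])/d[2])[0]
    o,d=fray(c,u1,v);o=org(o);d=M@d
    g=lambda ph:(lambda k:(o+d*k)[0]-(wall+67.8+69-139.5*np.cos(ph)))((53+139.5*np.sin(ph)-o[2])/d[2])
    print(v,round(u1,1),wall,round(brentq(g,-.2,.3),4))
E
python3 an.py w9
```

```text
(array([-38.3,   0.8,  60.5]), np.float64(35.01)) [ 0.92637509 -0.692084   -0.23176832] 13.25 0.0
140 394.7 -65.4 0.0351
150 394.4 -65.4 0.0348
165 393.9 -65.5 0.0354
180 393.1 -65.6 0.037
190 392.5 -65.5 0.0358
```

servo_tool --rot '[[0,0,0],[0,0,0],[0,0,0],[0,0,0],[0,0,0],[0,0,0],[0,0,0],[0,0,0],[0,0,0],[0,0,0]]' --dp '[[0,2,0],[0,4,0],[0,5,-3],[0,5,-10],[0,5,-25],[0,5,-45],[0,5,-75],[0,5,-110],[0,5,-150],[0,5,-150]]' --claw '[85,85,85,85,85,85,85,85,85,85]'

```text
clock: 14.3
position: [0.6062, -0.2124, 0.1851]
tool_rot: [[0.945, 0.273, -0.183], [0.328, -0.776, 0.538], [0.005, -0.568, -0.823]]
wrist_force: [-0.1, -0.7, 0.2]
width: 0.085
finger_force: 0.0
```

```bash
python3 -c "
from p2 import *
print(pose()[:2])
c=grab('wrist','w10');h=cv2.cvtColor(c['color'],cv2.COLOR_RGB2HSV);m=cv2.inRange(h,(5,150,40),(20,255,255))
for k in cv2.findContours(m,0,2)[0]:
  if cv2.contourArea(k)>60: print(cv2.contourArea(k),cv2.approxPolyDP(k,2,True).reshape(-1,2).tolist())
def px(P):
  R=cv2.Rodrigues(np.array(c['rvec'],float))[0];q=R@(M.T@(np.array(P)/1000)+C)+np.array(c['tvec']).ravel()
  r=np.arctan2(np.hypot(q[0],q[1]),q[2]);return (np.array([c['cx'],c['cy']])+c['fx']*r*q[:2]/np.hypot(q[0],q[1])).round(1)
for ph in(0,.03,.06,.1): print(ph,[px([70.3-139.5*np.cos(ph),y,53+139.5*np.sin(ph)]) for y in(-100,100)])
print('rim',[px([x,y,50]) for x,y in((-65.5,-99),(-65.5,101))])
for v in(120,150,170): print(v,c['color'][v-1:v+2,380:480:3].mean(0).astype(int)[:,2].tolist())
"
```

```text
(array([-131.9,    0.4,  185.1]), np.float64(34.64))
1445.0 [[440, 263], [443, 266], [497, 220], [549, 281], [590, 338], [586, 319], [537, 253], [500, 211]]
4124.0 [[350, 84], [347, 285], [367, 267], [373, 89]]
0 [array([351.8,  82.1]), array([347.1, 289.4])]
0.03 [array([349.2,  81.7]), array([344.9, 291.2])]
0.06 [array([346.5,  81.3]), array([342.6, 293. ])]
0.1 [array([342.6,  80.7]), array([339.2, 295.4])]
rim [array([349.8,  83.7]), array([345.5, 287.8])]
120 [150, 150, 150, 152, 150, 150, 149, 151, 150, 150, 151, 151, 151, 151, 150, 152, 152, 152, 150, 150, 150, 149, 149, 147, 148, 149, 149, 151, 149, 150, 149, 148, 149, 150]
150 [149, 151, 151, 151, 154, 152, 152, 153, 152, 153, 152, 152, 151, 151, 153, 151, 152, 152, 152, 152, 154, 151, 153, 152, 151, 151, 150, 151, 149, 150, 151, 150, 151, 151]
170 [152, 153, 153, 153, 152, 152, 152, 152, 152, 153, 152, 153, 153, 153, 152, 152, 152, 152, 152, 153, 150, 151, 154, 152, 152, 151, 153, 152, 152, 152, 151, 153, 152, 151]
```

```bash
python3 -c "
from h import *
print(env.close_job())"
```

```text
the job is handed in; nothing more can be done
None
```

I closed the organiser's lid, carrying it on the front finger to about shut, and handed the job in at about 14 s with the gripper clear. The last lift-off was checked only by pixel measurement, and one brief push of about 8 N on the tab left the box unmoved to within about 1 mm.

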